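# Spin-check a prototype rotor cage and stop it on the pointer

## Robot

A 6-joint arm with a two-finger parallel gripper is mounted at the origin on the work surface. World frame = base frame: x ahead of the robot, y to its left, z up, the work surface at z = 0. Lengths are in m, angles in rad, forces in N, time in s.
With the tool pointing down it reaches from about 0.35 to 0.775 m from the base axis. Payload 5.5 kg.
Tool frame: the origin (TCP) lies between the finger pads; the fingertips stand 19 mm ahead of it and the grasp point (between the pads) is the TCP; z points along the fingers, x is the direction in which the jaws open and shut, and the axes are right-handed (so a half turn about z gives the same grasp; the last joint's range is limited). The gripper opens to 85 mm and grips with 20 to 120 N. Pads are 22 mm wide; open, the fingers measure 114 mm over their backs; the gripper's body (76 mm by 85 mm) begins 54 mm behind the grasp point. The pads swing forward as they close: fully open they stand 13 mm farther back than shut.
Start: joints at [-1.254, 0.313, 0.046, 1.304, 0, 1.431], TCP at [0.254, -0.516, 0.25] pointing down, gripper open.
Joint ranges: [-2.76, 2.76], [-0.86, 1.69], [-1.03, 1.26], [-2.2, 2.34], [-1.47, 1.5], [-3.14, 3.14]. Speed limits (rad/s): [2.57, 2.57, 3.14, 3.14, 3.14, 3.14].

## Interface

Orientations are given as a unit quaternion [w, x, y, z].
In Python, from workcell import env gives the robot as it stands. The module is installed in compiled form; this text tells all that it offers.
- The arm moves only by the tool carry_out, never from a script. Its argument "steps" is a list of rows, each a list of 7 numbers: the gripper command: -1 is shut, 1 is fully open, values between are in proportion, then the shift along the tool's x, y, z in m, then the turn, a rotation vector about the tool's x, y, z in rad. A call has 1 to 20 rows; each row shifts and turns the commanded pose from where the row before left it, along the tool's axes as they then stand; what a row does not reach is not made up. A row lasts 1/8 s, in which the tool goes at most 62.5 mm and 10.7 degrees, less where a joint would pass 70% of its speed; a pose out of reach is approached as far as the arm can. A call with a gripper value outside its range is refused whole. The fingers move at their own pace and stop on an object; "grip_force" is the grip in N (left out, the last holds). Time passes only in rows, so rows that do not move let the fingers close. It gives the time, the measured TCP pose, the force and the opening at its end, in the units of the state.
- env.get_state(): the state, without advancing time (a new reading comes with each control period).
- env.read_camera(name): name is "scene" or "top"; returns a dict with "color" (400x640x3 uint8, red, green, blue), "K" (3x3 intrinsics, pixels), "R" (3x3) and "t" (3): a world point X has camera coordinates R X + t. Camera axes: x right, y down, z forward; pixel columns grow to the right and rows downward; lengths in m; the calibration is good to about 2 mm. A picture is of the moment at which its call begins. There is no depth.
- env.hand_in(): hands the job in, once; it reports no verdict.
The state is a dict: "clock": time; "joint_pos": joint angles; "qvel": joint speeds; "tau": joint torques, N m; "tcp_pos": TCP position; "orientation": TCP orientation; "wrist_force": force on the tool from outside, world axes, zero at the start; "ft_torque": the same for the moment, N m; "finger_gap": finger opening in m.
Only numpy, scipy, OpenCV 4.12 (cv2) and the standard library are available. Lean on these libraries where they do the work, as an engineer would, in place of code of your own. Each camera call takes 0.05 s, during which the arm holds its last target. There are 200 camera calls.

## Task

Check that the prototype cage runs freely on its bearing: flick it into a brisk anticlockwise spin (seen from above) by its upright lug, and let the lug run past the fixed pointer at least once with nothing touching it. Then, on a later pass, brake it by pressing a fingertip down on the flat top of the disc so that it stops with the lug in line with the pointer, and finish with the fingertip still pressing on the disc to hold it there. Pick nothing up, and leave the things lying around it alone.

Things in the scene. Friction and masses are not known exactly. Their poses are not given: they have to be found in the camera images.
- stand: Dark steel stand fixed to the table: round foot 170 mm across, 14 mm high, with a vertical spindle. Origin on the table on the spindle's axis; z up; x points from the spindle to the pointer. A bar 36 mm wide, 12 mm high runs out along x to an upright post (14 by 30 mm, 203 to 217 mm from the axis, 130 mm high) that carries the pointer.
- pointer_tip (a point): Tip of the fixed cone-shaped pointer, 160 mm from the spindle's axis at a height of 118 mm; the cone (43 mm long, 20 mm thick at the post) points level at the spindle.
- cage: The cage: flat aluminium top disc, 210 mm across, 10 mm thick, top face 120 mm above the table, over 14 slanting black rods and a lower ring. Origin on the table on the spindle's axis, x towards the lug. Top clear and flat from 24 mm (hub cap 6 mm high, its screw 10 mm) to 105 mm from the axis; dark screw ends are flush. With the lug about 1 kg, varying by a quarter.
- lug_face (a point): Middle of the upright plate of the steel lug on the disc's rim (the only thing standing up there), 127 mm from the axis, 137 mm above the table. The plate lies radially: 109 to 145 mm from the axis, 10 mm thick, 119 to 155 mm above the table, on a foot 12 mm wide (top at 120 mm). It passes 15 mm inside the pointer's tip.
- cage_angle (a joint): Angle of the lug from the pointer about the vertical, rad, growing anticlockwise from above and counted on through every turn. It starts between -4.2 and -2.3, at rest; the lug is in line with the pointer at 0, 2 pi, 4 pi and so on. No stops or detents. The bearing is very free: drag is only proportional to speed, which halves in roughly 7 s.
- mug: White mug, bystander, 76 mm across and 90 mm high; origin at the centre of its underside.
- collar: Loose steel collar lying flat, bystander, 60 mm across, 25 mm high, 32 mm hole; origin at the centre of its underside.
- spare_post: Black spare post standing on its round foot (44 mm across), bystander, 17 mm thick and 85 mm high; origin at the centre of its underside.
- screwdriver: Screwdriver lying on the table, bystander; origin under its middle, x along it towards the tip.

How it is judged:
On the way, in this order (a step that is already met when the one before it is completed fails the run):
1. the cage spins freely anticlockwise at over 1.2 rad/s with the fingers off it (velocity of joint cage_angle above 1.2 rad/s and contact force between the fingers and cage below 0.05 N), for 0.2 s.
2. still untouched and turning, the lug has run past the pointer (more than 1 rad beyond it) (value of joint cage_angle above 1 rad and velocity of joint cage_angle above 0.1 rad/s and contact force between the fingers and cage below 0.05 N), for 0.1 s.
At the end, for the whole second after the job is handed in: The cage stands still (under 0.05 rad/s) with the lug within 0.09 rad (about 12 mm at the lug) of the pointer, after a whole number of further turns (angle near 2 pi, 4 pi, ...), and a fingertip presses on the disc with more than 1 N without touching the lug ((value of joint cage_angle between 6.1932 and 6.3732 rad or value of joint cage_angle between 12.4764 and 12.6564 rad or value of joint cage_angle between 18.7596 and 18.9396 rad or value of joint cage_angle between 25.0427 and 25.2227 rad or value of joint cage_angle between 31.3259 and 31.5059 rad or value of joint cage_angle between 37.6091 and 37.7891 rad or value of joint cage_angle between 43.8923 and 44.0723 rad or value of joint cage_angle between 50.1755 and 50.3555 rad or value of joint cage_angle between 56.4587 and 56.6387 rad or value of joint cage_angle between 62.7419 and 62.9219 rad or value of joint cage_angle between 69.025 and 69.205 rad or value of joint cage_angle between 75.3082 and 75.4882 rad) and velocity of joint cage_angle between -0.05 and 0.05 rad/s and contact force between the fingers and cage above 1 N and contact force between the fingers and cage_c0 below 0.2 N); the arm keeps its last pose, push and grip.
It fails at once if the mug was moved, lifted or knocked (more than 20 mm) (distance of mug from where it was at the start of the episode above 0.02 m).
It fails at once if the steel collar was moved, lifted or knocked (more than 20 mm) (distance of collar from where it was at the start of the episode above 0.02 m).
It fails at once if the spare post was moved, lifted or knocked (more than 20 mm) (distance of spare_post from where it was at the start of the episode above 0.02 m).
It fails at once if the screwdriver was moved, lifted or knocked (more than 20 mm) (distance of screwdriver from where it was at the start of the episode above 0.02 m).
It fails at once if the cage was spun the wrong way round (clockwise, faster than 1 rad/s) (velocity of joint cage_angle below -1 rad/s).
It also fails if it takes over 54 s, if anything falls off the work surface, if the arm or the gripper's body presses on something with over 40 N, if the wrist force passes 120 N, or if a joint passes its speed limit or range.

## Working session

There is one attempt and no reset: what is moved stays moved. The work goes in short steps, Python scripts to look and compute and a tool call to move; the robot and the scene stay as the last step left them, time stands still between calls to the robot, and variables do not carry over. Pictures are saved under pics/ and viewed, about 8 in all and at most 12, crops included, and the job is handed in when it is done.

Besides the shell and the picture viewer there is one more tool, called after "Request:" in YAML: its name, and indented under it one key for each argument. carry_out: Moves the arm, as the interface text tells. Its arguments: {"type":"object","properties":{"steps":{"type":"array","items":{"type":"array","items":{"type":"number"}}},"grip_force":{"type":"number"}},"required":["steps"]}

```bash
mkdir -p pics; python3 - <<'E'
from workcell import env
import cv2
s=env.get_state(); print({k:s[k] for k in('clock','tcp_pos','orientation','wrist_force','finger_gap')})
for n in('scene','top'):
    c=env.read_camera(n); cv2.imwrite(f'pics/{n}0.png',c['color'][:,:,::-1]); print(n,c['K'].tolist(),c['R'].round(4).tolist(),c['t'].tolist())
E
```

```text
{'clock': 0.0, 'tcp_pos': array([ 0.25346902, -0.51558692,  0.24940448]), 'orientation': array([-5.96326862e-04,  8.48846277e-01, -5.28638968e-01, -6.95230177e-04]), 'wrist_force': array([ 0.33356636,  0.52819897, -0.1687084 ]), 'finger_gap': 0.08561487186087699}
scene [[382.80509651148924, 0.0, 308.20268928353426], [0.0, 382.80509651148924, 191.5023327045914], [0.0, 0.0, 1.0]] [[0.9841, 0.1765, -0.0199], [0.1151, -0.7192, -0.6852], [-0.1353, 0.672, -0.7281]] [-0.5182194060112194, 0.021526822474378732, 1.0685786923086307]
top [[363.9248889196172, 0.0, 321.30498854090405], [0.0, 363.9248889196172, 203.18525250779965], [0.0, 0.0, 1.0]] [[-0.0061, -0.9997, 0.0248], [-0.9963, 0.004, -0.0856], [0.0855, -0.0253, -0.996]] [-0.0069137626973557265, 0.5318923548402673, 0.9271995454057078]
```

View pics/scene0.png

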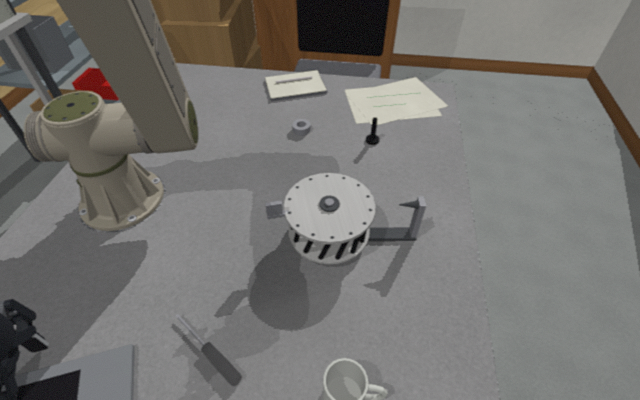

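View pics/top0.png

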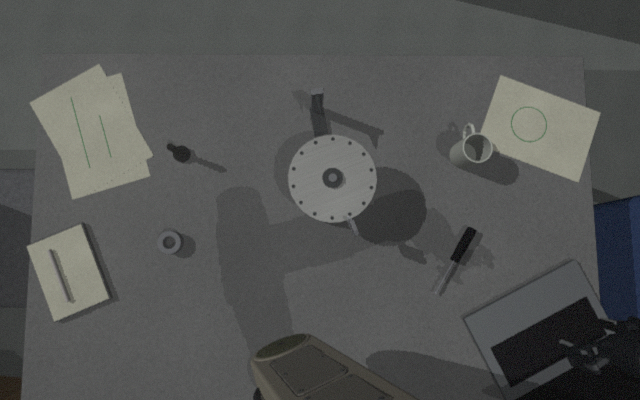

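The scene view shows the disc hub at about (329,203), the lug at (275,210) and the pointer tip at (402,204). In the top view the hub is at (333,178), the lug at (353,227) and the post at (317,93). The bystanders are well clear of the cage. Next I'll take enlarged crops.

```bash
python3 - <<'E'
import cv2,numpy as np
a=cv2.imread('pics/top0.png')[80:250,260:420]; b=cv2.imread('pics/scene0.png')[160:270,255:445]
a=cv2.resize(a,None,fx=3.5,fy=3.5,interpolation=2); b=cv2.resize(b,None,fx=4,fy=4,interpolation=2)
a=cv2.convertScaleAbs(a,alpha=1.6)
cv2.imwrite('pics/a.png',a); cv2.imwrite('pics/b.png',b)
E
```

```text
(no output)
```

View pics/a.png

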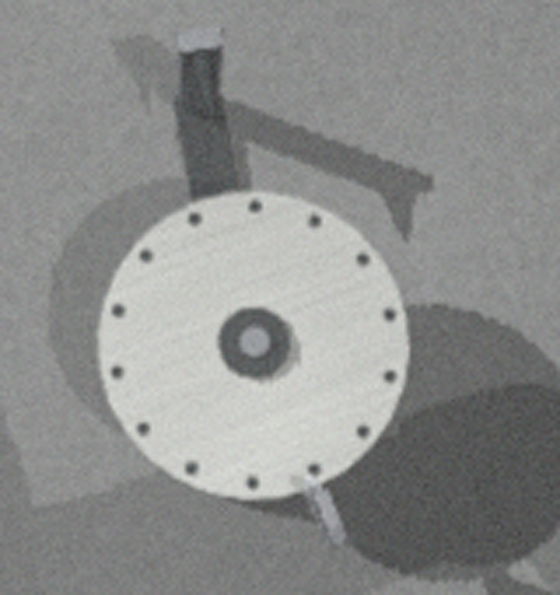

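View pics/b.png

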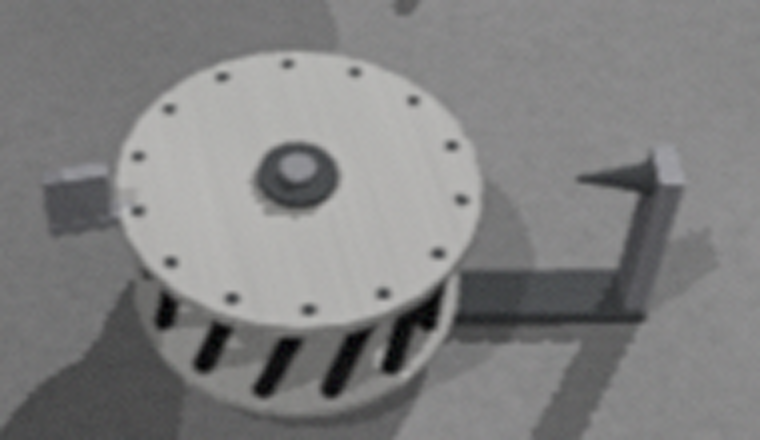

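Crop A, converted to top-camera pixels, gives the disc centre at (332.6,178.6), the post top at (317.7,91.1) and the lug top's outer end at (356.5,233.5). Crop B, converted to scene-camera pixels, gives the hub screw at (329.2,201.7), the pointer tip at (399.5,205) and the middle of the lug top at (274,205).

```bash
cat > h.py <<'E'
from workcell import env
import numpy as np, cv2
def ray(c,u,v,z):
    d=c['R'].T@np.linalg.inv(c['K'])@[u,v,1]; o=-c['R'].T@c['t']
    return o+d*(z-o[2])/d[2]
def proj(c,X): 
    p=c['K']@(c['R']@X+c['t']); return p[:2]/p[2]
E
python3 - <<'E'
from h import *
s=env.read_camera('scene');t=env.read_camera('top')
P={}
for n,c,u,v,z in [('ctr',t,332.6,178.6,.12),('hub',s,329.2,201.7,.13),('post',t,317.7,91.1,.13),('tip',s,399.5,205,.118),('lugS',s,274,205,.155),('lugTend',t,356.5,233.5,.155)]:
    P[n]=ray(c,u,v,z); print(n,P[n].round(4))
C=(P['ctr']+P['hub'])[:2]/2
for n in ('post','tip','lugS','lugTend'):
    d=P[n][:2]-C; print(n,np.hypot(*d).round(4),np.degrees(np.arctan2(d[1],d[0])).round(2))
for n,u,v in [('mug',472,148),('collar',171,242),('spare',181,153),('sdtip',435,293),('sdend',471,230)]: print(n,ray(t,u,v,.03).round(3))
E
```

```text
ctr [ 0.5816 -0.0341  0.12  ]
hub [ 0.5838 -0.0328  0.13  ]
post [7.902e-01 1.000e-04 1.300e-01]
tip [ 0.7429 -0.0066  0.118 ]
lugS [ 0.4688 -0.0837  0.155 ]
lugTend [ 0.4522 -0.0845  0.155 ]
post 0.2102 9.18
tip 0.1624 9.52
lugS 0.1244 -156.21
lugTend 0.1401 -158.63
mug [ 0.677 -0.41   0.03 ]
collar [0.434 0.373 0.03 ]
spare [0.664 0.354 0.03 ]
sdtip [ 0.3   -0.299  0.03 ]
sdend [ 0.46  -0.399  0.03 ]
```

Estimates: spindle axis at about (0.5825, -0.0335), pointer direction 9.35°, lug at about -157.3°, so cage_angle is about -2.91 rad. I'll go to the hover point over the disc, turning the tool by -0.267 rad on the way so its x lies along the flick direction.

Request:
carry_out:
  steps:
    - [-1, 0, 0, 0, 0, 0, -0.1335]
    - [-1, 0, 0, 0, 0, 0, -0.1335]
    - [-1, -0.014, -0.039, 0, 0, 0, 0]
    - [-1, -0.014, -0.039, 0, 0, 0, 0]
    - [-1, -0.014, -0.039, 0, 0, 0, 0]
    - [-1, -0.014, -0.039, 0, 0, 0, 0]
    - [-1, -0.014, -0.039, 0, 0, 0, 0]
    - [-1, -0.014, -0.039, 0, 0, 0, 0]
    - [-1, -0.014, -0.039, 0, 0, 0, 0]
    - [-1, -0.014, -0.039, 0.015, 0, 0, 0]
    - [-1, -0.014, -0.039, 0.015, 0, 0, 0]
    - [-1, -0.014, -0.039, 0.015, 0, 0, 0]
    - [-1, -0.014, -0.039, 0.015, 0, 0, 0]
    - [-1, -0.014, -0.039, 0.015, 0, 0, 0]
    - [-1, -0.014, -0.039, 0.015, 0, 0, 0]
    - [-1, 0, 0, 0.008, 0, 0, 0]
    - [-1, 0, 0, 0.007, 0, 0, 0]
    - [-1, 0, 0, 0, 0, 0, 0]
  grip_force: 60

```text
clock: 2.45
tcp_pos: [0.5123, -0.0447, 0.1449]
orientation: [0.0, 0.911, -0.412, -0.001]
wrist_force: [0.8, -0.8, -0.5]
finger_gap: -0.0002
```

Request:
carry_out:
  steps:
    - [-1, 0, 0, 0.005, 0, 0, 0]
    - [-1, 0, 0, 0.003, 0, 0, 0]
    - [-1, 0, 0, 0, 0, 0, 0]

```text
clock: 2.82
tcp_pos: [0.5131, -0.0449, 0.139]
orientation: [0.0, 0.911, -0.411, 0.001]
wrist_force: [-4.6, -1.7, 10.7]
finger_gap: 0.0
```

The disc contacts at TCP z of about 0.139, with a stiffness of about 5 N/mm. Next I'll move to the start of the flick.

Request:
carry_out:
  steps:
    - [-1, 0, 0, -0.015, 0, 0, 0]
    - [-1, -0.01, 0, -0.03, 0, 0, 0]
    - [-1, -0.028, 0.01, 0, 0, 0, 0]
    - [-1, 0, 0.03, 0, 0, 0, 0]
    - [-1, 0, 0.022, 0.013, 0, 0, 0]
    - [-1, 0, 0, 0.02, 0, 0, 0]
    - [-1, 0, 0, 0, 0, 0, 0]

```text
clock: 3.7
tcp_pos: [0.4405, -0.0566, 0.1489]
orientation: [0.0, 0.911, -0.411, -0.001]
wrist_force: [0.9, -0.0, 0.5]
finger_gap: 0.0
```

```bash
python3 - <<'E'
from h import *
s=env.read_camera('scene')
b=s['color'][120:270,225:425,::-1]
cv2.imwrite('pics/c.png',cv2.resize(b,None,fx=3.5,fy=3.5,interpolation=2))
E
```

```text
(no output)
```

View pics/c.png

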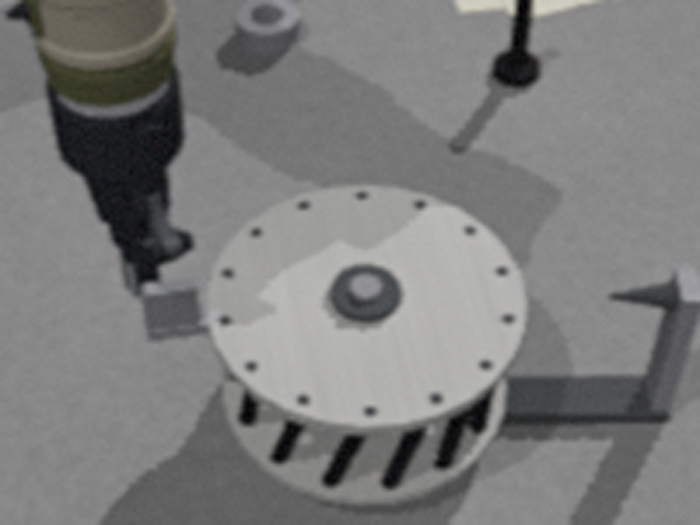

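The finger stands just behind the lug (lug at (170,310), fingertip at (145,280) in the crop), so it is clear to flick, lift and return over the disc.

Request:
carry_out:
  steps:
    - [-1, 0.006, 0, 0, 0, 0, 0]
    - [-1, 0.012, 0, 0, 0, 0, 0]
    - [-1, 0.02, 0, 0, 0, 0, 0]
    - [-1, 0.028, 0, 0, 0, 0, 0]
    - [-1, 0.028, 0, 0, 0, 0, 0]
    - [-1, -0.01, 0, -0.01, 0, 0, 0]
    - [-1, -0.01, 0, -0.03, 0, 0, 0]
    - [-1, -0.018, -0.03, 0, 0, 0, 0]
    - [-1, -0.018, -0.031, 0, 0, 0, 0]

```text
clock: 4.88
tcp_pos: [0.5128, -0.0443, 0.1903]
orientation: [-0.0, 0.911, -0.412, 0.001]
wrist_force: [0.9, 0.1, -0.3]
finger_gap: -0.0
```

```bash
python3 - <<'E'
from h import *
print(env.get_state()['clock'],env.get_state()['tcp_pos'].round(4))
L=[]
for i in range(4):
    k=env.get_state()['clock']; s=env.read_camera('scene')
    L.append(cv2.resize(s['color'][150:290,235:425,::-1],None,fx=2.1,fy=2.1,interpolation=2)); print(k)
    for j in range(3): env.read_camera('top')
a=np.vstack([np.hstack(L[:2]),np.hstack(L[2:])]);print(a.shape,env.get_state()['clock']); cv2.imwrite('pics/d.png',a)
E
```

```text
4.875 [ 0.5128 -0.0443  0.1903]
4.875
5.075
5.275
5.475
(588, 798, 3) 5.675
```

View pics/d.png

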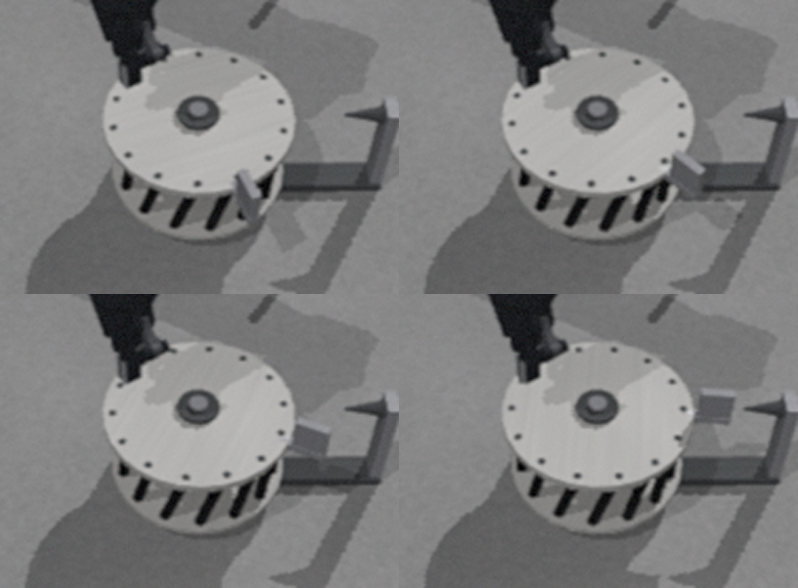

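In the four frames (0.2 s apart) the lug goes from (245,195), well before the pointer, to (715,700-294) just in line with it. That is about 2.2 rad/s, with the pass at about t=5.5 s. I'll lower to the hover height and measure the spin using the 14-hole pattern for phase.

Request:
carry_out:
  steps:
    - [-1, 0, 0, 0.02, 0, 0, 0]
    - [-1, 0, 0, 0.015, 0, 0, 0]
    - [-1, 0, 0, 0.008, 0, 0, 0]
    - [-1, 0, 0, 0, 0, 0, 0]
    - [-1, 0, 0, 0, 0, 0, 0]
    - [-1, 0, 0, 0, 0, 0, 0]
    - [-1, 0, 0, 0, 0, 0, 0]
    - [-1, 0, 0, 0, 0, 0, 0]

```text
clock: 6.68
tcp_pos: [0.5124, -0.0447, 0.1465]
orientation: [0.0, 0.912, -0.411, 0.0]
wrist_force: [0.5, -0.6, 0.1]
finger_gap: 0.0001
```

```bash
cat >> h.py <<'E'
C=np.array([.5825,-.0335]); P0=np.radians(9.35)
def ring(c,r,z,a):
    X=np.c_[C[0]+r*np.cos(a),C[1]+r*np.sin(a),np.full(len(a),z)]
    p=(c['R']@X.T+c['t'][:,None]); p=c['K']@p; p=(p[:2]/p[2]).astype(np.float32)
    return cv2.remap(cv2.cvtColor(c['color'],cv2.COLOR_RGB2GRAY),p[0][None],p[1][None],1)[0].astype(float)
A=np.radians(np.arange(0,360,.5))
def dots(c):   # phase of the 14 dots about the pointer, rad mod 0.4488
    g=ring(c,.0945,.12,A+P0); g=g/cv2.blur(g[None],(51,1),borderType=cv2.BORDER_REPLICATE)[0]
    h=np.clip(1-g,0,.5); w=(np.cos(A-0)>-.5)  # leave out the robot's side
    f=(h*w*np.exp(14j*A)).sum()
    return np.angle(f)/14, abs(f)
E
python3 - <<'E'
from h import *
class F(dict):pass
c=env.read_camera('scene'); 
im=cv2.imread('pics/scene0.png')[:,:,::-1]
k0=env.get_state()['clock']
s0=dict(c,color=np.ascontiguousarray(im)); g=[round(dots(s0)[0],3),dots(s0)[1]]; print('initial dots',g)
T=[]
import pickle
for i in range(20):
    k=env.get_state()['clock']; c=env.read_camera('scene'); T.append((k,)+dots(c)); 
    if i in(0,19): cv2.imwrite(f'pics/r{i}.png',c['color'][:,:,::-1]); last=c
T=np.array(T); th=np.unwrap(T[:,1],period=2*np.pi/14); print(np.c_[T[:,0],th,T[:,2]].round(3).tolist())
print(np.polyfit(T[:,0]-T[-1,0],th,2))
L=[cv2.resize(cv2.imread(f'pics/r{i}.png')[150:290,235:425],None,fx=2.1,fy=2.1) for i in(0,19)]
cv2.imwrite('pics/e.png',np.hstack(L)); pickle.dump(T,open('T1.pkl','wb'))
E
```

```text
initial dots [np.float64(-0.174), np.float64(28.28923564796015)]
[[6.725, -0.139, 27.3], [6.775, -0.06, 24.203], [6.825, 0.017, 23.744], [6.875, 0.094, 25.507], [6.925, 0.169, 27.377], [6.975, 0.244, 27.264], [7.025, 0.318, 27.369], [7.075, 0.392, 24.176], [7.125, 0.468, 23.771], [7.175, 0.541, 25.852], [7.225, 0.614, 26.232], [7.275, 0.687, 25.345], [7.325, 0.756, 26.997], [7.375, 0.828, 25.178], [7.425, 0.899, 23.17], [7.475, 0.973, 24.838], [7.525, 1.042, 25.302], [7.575, 1.11, 26.99], [7.625, 1.18, 27.348], [7.675, 1.249, 26.22]]
[-0.09674894  1.36732992  1.24839658]
```

View pics/e.png

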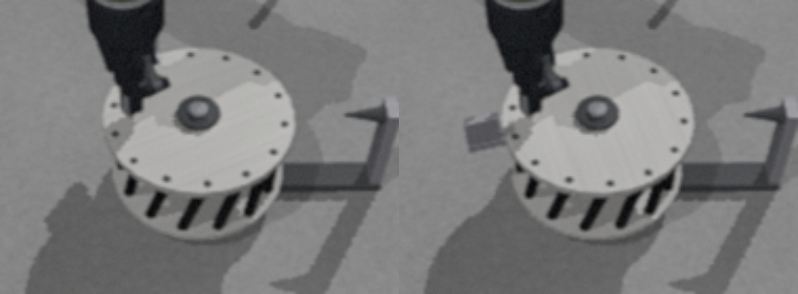

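The disc is spinning freely and the finger is clear. In the right frame the lug is on the near side at (485,130). Before choosing which pass to brake on, I'll fit the decay and check the lug against the hole phase with an overlay.

```bash
python3 - <<'E'
from h import *
import pickle
from scipy.optimize import curve_fit
T=pickle.load(open('T1.pkl','rb')); t=T[:,0]-T[-1,0]; th=np.unwrap(T[:,1],period=2*np.pi/14)+5*2*np.pi/14
f=lambda t,a,w,tau:a+w*tau*(1-np.exp(-t/tau))
p,cv=curve_fit(f,t,th,[3.49,1.37,8]); print(p,np.sqrt(np.diag(cv)),(th-f(t,*p)).std())
c=env.read_camera('scene')
out=[]
for n,a in(('pics/scene0.png',-.174-6*2*np.pi/14),('pics/r19.png',th[-1])):
    im=cv2.imread(n); im=cv2.resize(im[170:240,240:340],None,fx=5,fy=5,interpolation=2); b=a+P0
    e=np.array([np.cos(b),np.sin(b)]); q=np.array([-e[1],e[0]])
    pr=lambda r,s,z:tuple(int(v) for v in ((proj(c,np.r_[C+r*e+s*q,z])-[240,170]+.5)*5).round())
    for z in(.155,):
        cv2.polylines(im,[np.array([pr(.109,-.005,z),pr(.145,-.005,z),pr(.145,.005,z),pr(.109,.005,z)])],True,(0,0,255))
    cv2.line(im,pr(.145,-.005,.155),pr(.145,-.005,.119),(0,255,0)); cv2.line(im,pr(.145,.005,.155),pr(.145,.005,.119),(0,255,0))
    out.append(im)
cv2.imwrite('pics/f.png',np.vstack(out)[:700][:600] if 0 else cv2.resize(np.hstack(out),(800,280)))
E
```

```text
[3.49253841 1.36950879 7.53645789] [0.00064235 0.00302697 0.25081021] 0.0009836691980566292
```

View pics/f.png

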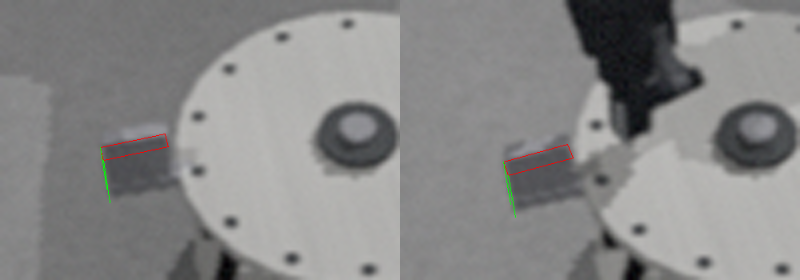

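The overlay shows the real lug about 2 px clockwise of the hole-phase box in both frames, so lug ≈ hole phase − 0.055 rad, which agrees with the earlier estimates. The fit predicts reaching 4π at about t=24 s at about 0.15 rad/s, a good slow pass to brake on. I'll keep watching.

Request:
carry_out:
  steps:
    - [-1, 0, 0, 0, 0, 0, 0]
    - [-1, 0, 0, 0, 0, 0, 0]
    - [-1, 0, 0, 0, 0, 0, 0]
    - [-1, 0, 0, 0, 0, 0, 0]
    - [-1, 0, 0, 0, 0, 0, 0]
    - [-1, 0, 0, 0, 0, 0, 0]
    - [-1, 0, 0, 0, 0, 0, 0]
    - [-1, 0, 0, 0, 0, 0, 0]
    - [-1, 0, 0, 0, 0, 0, 0]
    - [-1, 0, 0, 0, 0, 0, 0]
    - [-1, 0, 0, 0, 0, 0, 0]

```text
clock: 9.15
tcp_pos: [0.5123, -0.0446, 0.1463]
orientation: [0.0, 0.912, -0.411, 0.0]
wrist_force: [0.2, 0.1, 0.5]
finger_gap: 0.0001
```

```bash
cat > m.py <<'E'
from h import *
import pickle,sys
from scipy.optimize import curve_fit
D=2*np.pi/14; f=lambda t,a,w,tau:a+w*tau*(1-np.exp(-t/tau))
try: S=pickle.load(open('S.pkl','rb'))
except FileNotFoundError:
    T=pickle.load(open('T1.pkl','rb')); S=dict(t=list(T[:,0]),th=list(np.unwrap(T[:,1],period=D)+5*D-.055),p=[3.4375,1.3695,7.536])
t0=7.675
for i in range(int(sys.argv[1])):
    k=env.get_state()['clock']; c=env.read_camera('scene'); d,m=dots(c); q=f(k-t0,*S['p'])
    th=d-.055+D*round((q-d+.055)/D); S['t'].append(k); S['th'].append(th); print(round(k,3),round(th,3),'pred err',round(th-q,3),round(m))
S['p'],cv=curve_fit(f,np.array(S['t'])-t0,S['th'],S['p']); a,w,tau=S['p']; print(S['p'],np.sqrt(np.diag(cv)))
pickle.dump(S,open('S.pkl','wb'))
for k in(1,2,3):
    x=1-(2*np.pi*k-a)/(w*tau)
    if x>0: print(k,'turn: t',t0-tau*np.log(x),'w',w*x)
print('clock',env.get_state()['clock'])
E
python3 m.py 4
```

```text
9.15 5.284 pred err 0.012 25
9.2 5.342 pred err 0.013 24
9.25 5.397 pred err 0.013 24
9.3 5.449 pred err 0.01 25
[3.43814969 1.37280689 7.80797638] [0.00045934 0.00047958 0.04492514]
1 turn: t 10.083459836806622 w 1.0084313477898765
2 turn: t 22.571663466923695 w 0.20371768096927317
clock 9.35
```

Request:
carry_out:
  steps:
    - [-1, 0, 0, 0, 0, 0, 0]
    - [-1, 0, 0, 0, 0, 0, 0]
    - [-1, 0, 0, 0, 0, 0, 0]
    - [-1, 0, 0, 0, 0, 0, 0]
    - [-1, 0, 0, 0, 0, 0, 0]
    - [-1, 0, 0, 0, 0, 0, 0]
    - [-1, 0, 0, 0, 0, 0, 0]
    - [-1, 0, 0, 0, 0, 0, 0]
    - [-1, 0, 0, 0, 0, 0, 0]
    - [-1, 0, 0, 0, 0, 0, 0]
    - [-1, 0, 0, 0, 0, 0, 0]
    - [-1, 0, 0, 0, 0, 0, 0]
    - [-1, 0, 0, 0, 0, 0, 0]
    - [-1, 0, 0, 0, 0, 0, 0]
    - [-1, 0, 0, 0, 0, 0, 0]
    - [-1, 0, 0, 0, 0, 0, 0]
    - [-1, 0, 0, 0, 0, 0, 0]
    - [-1, 0, 0, 0, 0, 0, 0]
    - [-1, 0, 0, 0, 0, 0, 0]
    - [-1, 0, 0, 0, 0, 0, 0]

```text
clock: 11.85
tcp_pos: [0.5122, -0.0446, 0.1463]
orientation: [0.0, 0.912, -0.411, 0.0]
wrist_force: [0.2, -0.5, -0.1]
finger_gap: -0.0002
```

```bash
python3 m.py 3
```

```text
11.85 7.861 pred err -0.016 28
11.9 7.9 pred err -0.017 26
11.95 7.939 pred err -0.018 24
[3.43929839 1.37367695 7.66358608] [0.00036661 0.00047656 0.01393873]
1 turn: t 10.088327019296813 w 1.0025860652567444
2 turn: t 23.13507564871178 w 0.18271071697178407
clock 12.0
```

Request:
carry_out:
  steps:
    - [-1, 0, 0, 0, 0, 0, 0]
    - [-1, 0, 0, 0, 0, 0, 0]
    - [-1, 0, 0, 0, 0, 0, 0]
    - [-1, 0, 0, 0, 0, 0, 0]
    - [-1, 0, 0, 0, 0, 0, 0]
    - [-1, 0, 0, 0, 0, 0, 0]
    - [-1, 0, 0, 0, 0, 0, 0]
    - [-1, 0, 0, 0, 0, 0, 0]
    - [-1, 0, 0, 0, 0, 0, 0]
    - [-1, 0, 0, 0, 0, 0, 0]
    - [-1, 0, 0, 0, 0, 0, 0]
    - [-1, 0, 0, 0, 0, 0, 0]
    - [-1, 0, 0, 0, 0, 0, 0]
    - [-1, 0, 0, 0, 0, 0, 0]
    - [-1, 0, 0, 0, 0, 0, 0]
    - [-1, 0, 0, 0, 0, 0, 0]
    - [-1, 0, 0, 0, 0, 0, 0]
    - [-1, 0, 0, 0, 0, 0, 0]
    - [-1, 0, 0, 0, 0, 0, 0]
    - [-1, 0, 0, 0, 0, 0, 0]

```text
clock: 14.5
tcp_pos: [0.5122, -0.0446, 0.1463]
orientation: [0.0, 0.912, -0.411, 0.0]
wrist_force: [-0.5, -0.6, -0.1]
finger_gap: 0.0002
```

```bash
python3 m.py 3
```

```text
14.5 9.646 pred err 0.0 27
14.55 9.675 pred err 0.001 27
14.6 9.702 pred err -0.0 26
[3.43928165 1.37365116 7.66468278] [0.00030009 0.00036204 0.00673734]
1 turn: t 10.088336410656053 w 1.002611190696311
2 turn: t 23.1311712805024 w 0.18285315457876244
clock 14.65
```

Request:
carry_out:
  steps:
    - [-1, 0, 0, 0, 0, 0, 0]
    - [-1, 0, 0, 0, 0, 0, 0]
    - [-1, 0, 0, 0, 0, 0, 0]
    - [-1, 0, 0, 0, 0, 0, 0]
    - [-1, 0, 0, 0, 0, 0, 0]
    - [-1, 0, 0, 0, 0, 0, 0]
    - [-1, 0, 0, 0, 0, 0, 0]
    - [-1, 0, 0, 0, 0, 0, 0]
    - [-1, 0, 0, 0, 0, 0, 0]
    - [-1, 0, 0, 0, 0, 0, 0]
    - [-1, 0, 0, 0, 0, 0, 0]
    - [-1, 0, 0, 0, 0, 0, 0]
    - [-1, 0, 0, 0, 0, 0, 0]
    - [-1, 0, 0, 0, 0, 0, 0]
    - [-1, 0, 0, 0, 0, 0, 0]
    - [-1, 0, 0, 0, 0, 0, 0]
    - [-1, 0, 0, 0, 0, 0, 0]
    - [-1, 0, 0, 0, 0, 0, 0]
    - [-1, 0, 0, 0, 0, 0, 0]
    - [-1, 0, 0, 0, 0, 0, 0]

```text
clock: 17.15
tcp_pos: [0.5123, -0.0446, 0.1463]
orientation: [0.0, 0.912, -0.411, 0.0]
wrist_force: [-0.1, -0.9, -0.1]
finger_gap: 0.0003
```

```bash
python3 m.py 3
```

```text
17.15 10.912 pred err 0.002 27
17.2 10.931 pred err 0.002 27
17.25 10.952 pred err 0.003 25
[3.43913165 1.37335769 7.67227372] [0.0002819  0.00030101 0.00428618]
1 turn: t 10.08867335312509 w 1.0026652818570898
2 turn: t 23.108624177106922 w 0.18371831353777918
clock 17.3
```

Request:
carry_out:
  steps:
    - [-1, 0, 0, 0, 0, 0, 0]
    - [-1, 0, 0, 0, 0, 0, 0]
    - [-1, 0, 0, 0, 0, 0, 0]
    - [-1, 0, 0, 0, 0, 0, 0]
    - [-1, 0, 0, 0, 0, 0, 0]
    - [-1, 0, 0, 0, 0, 0, 0]
    - [-1, 0, 0, 0, 0, 0, 0]
    - [-1, 0, 0, 0, 0, 0, 0]
    - [-1, 0, 0, 0, 0, 0, 0]
    - [-1, 0, 0, 0, 0, 0, 0]
    - [-1, 0, 0, 0, 0, 0, 0]
    - [-1, 0, 0, 0, 0, 0, 0]
    - [-1, 0, 0, 0, 0, 0, 0]
    - [-1, 0, 0, 0, 0, 0, 0]
    - [-1, 0, 0, 0, 0, 0, 0]
    - [-1, 0, 0, 0, 0, 0, 0]
    - [-1, 0, 0, 0, 0, 0, 0]
    - [-1, 0, 0, 0, 0, 0, 0]
    - [-1, 0, 0, 0, 0, 0, 0]
    - [-1, 0, 0, 0, 0, 0, 0]

```text
clock: 19.8
tcp_pos: [0.5122, -0.0446, 0.1463]
orientation: [0.0, 0.912, -0.411, 0.0]
wrist_force: [-0.5, -0.1, 0.1]
finger_gap: 0.0002
```

Request:
carry_out:
  steps:
    - [-1, 0, 0, 0, 0, 0, 0]
    - [-1, 0, 0, 0, 0, 0, 0]
    - [-1, 0, 0, 0, 0, 0, 0]
    - [-1, 0, 0, 0, 0, 0, 0]
    - [-1, 0, 0, 0, 0, 0, 0]
    - [-1, 0, 0, 0, 0, 0, 0]
    - [-1, 0, 0, 0, 0, 0, 0]
    - [-1, 0, 0, 0, 0, 0, 0]
    - [-1, 0, 0, 0, 0, 0, 0]
    - [-1, 0, 0, 0, 0, 0, 0]
    - [-1, 0, 0, 0, 0, 0, 0]
    - [-1, 0, 0, 0, 0, 0, 0]
    - [-1, 0, 0, 0, 0, 0, 0]
    - [-1, 0, 0, 0, 0, 0, 0]
    - [-1, 0, 0, 0, 0, 0, 0]
    - [-1, 0, 0, 0, 0, 0, 0]
    - [-1, 0, 0, 0, 0, 0, 0]
    - [-1, 0, 0, 0, 0, 0, 0]

```text
clock: 22.05
tcp_pos: [0.5122, -0.0446, 0.1463]
orientation: [0.0, 0.912, -0.411, 0.0]
wrist_force: [0.8, -0.2, -0.4]
finger_gap: 0.0
```

```bash
cat > v.py <<'E'
from h import *
import sys
a=float(sys.argv[1]); out=[]
for n,x0,y0 in(('scene',365,165),('top',280,70)):
    c=env.read_camera(n); im=cv2.convertScaleAbs(cv2.resize(c['color'][y0:y0+75,x0:x0+75,::-1],None,fx=5,fy=5,interpolation=2),alpha=1.3); b=a+P0
    e=np.array([np.cos(b),np.sin(b)]); q=np.array([-e[1],e[0]])
    pr=lambda r,s,z:tuple(int(v) for v in ((proj(c,np.r_[C+r*e+s*q,z])-[x0,y0]+.5)*5).round())
    cv2.polylines(im,[np.array([pr(.109,-.005,.155),pr(.145,-.005,.155),pr(.145,.005,.155),pr(.109,.005,.155)])],True,(0,0,255))
    out.append(im)
cv2.imwrite(sys.argv[2],np.hstack(out))
E
python3 m.py 3; python3 v.py -0.175 pics/g.png
```

```text
22.05 12.369 pred err 0.011 27
22.1 12.379 pred err 0.01 27
22.15 12.387 pred err 0.009 27
[3.43868721 1.37228143 7.69207751] [0.00037832 0.00032789 0.00356396]
1 turn: t 10.090251602056174 w 1.002485614899103
2 turn: t 23.062096864250417 w 0.18564708190877896
clock 22.2
```

View pics/g.png

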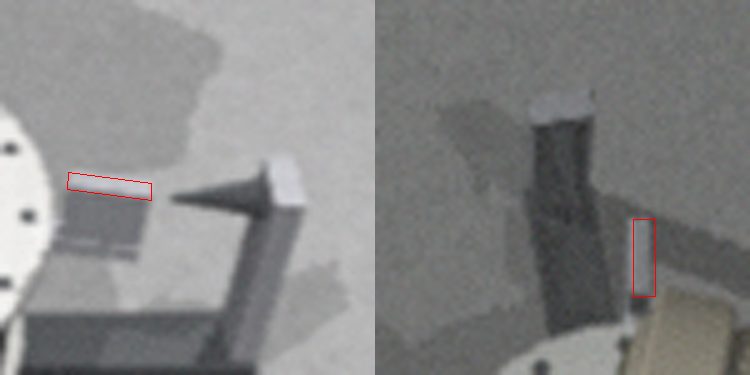

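The overlay box lies on the lug in the scene view at (110,187) and within about 1 px in the top view, so the estimate is sound (about −0.17 rad at t=22.2). Braking now so that contact falls at about t=23.0.

Request:
carry_out:
  steps:
    - [-1, 0, 0, 0, 0, 0, 0]
    - [-1, 0, 0, 0, 0, 0, 0]
    - [-1, 0, 0, 0, 0, 0, 0]
    - [-1, 0, 0, 0, 0, 0, 0]
    - [-1, 0, 0, 0.005, 0, 0, 0]
    - [-1, 0, 0, 0.005, 0, 0, 0]
    - [-1, 0, 0, 0.001, 0, 0, 0]
    - [-1, 0, 0, 0, 0, 0, 0]
    - [-1, 0, 0, 0, 0, 0, 0]
    - [-1, 0, 0, 0, 0, 0, 0]

```text
clock: 23.55
tcp_pos: [0.5126, -0.0454, 0.1389]
orientation: [0.001, 0.912, -0.411, 0.002]
wrist_force: [-10.4, -0.9, 26.7]
finger_gap: -0.0002
```

```bash
python3 v.py 0 pics/i.png; python3 - <<'E'
from h import *
for i in range(8):
    k=env.get_state(); c=env.read_camera('scene')
    if i%7==0: print(k['clock'],dots(c)[0]-.055,k['wrist_force'].round(1))
E
```

```text
23.65 0.0008294767260427632 [-9.   0.4 26.5]
24.0 0.0011573825920353428 [-9.2 -0.5 27.3]
```

View pics/i.png

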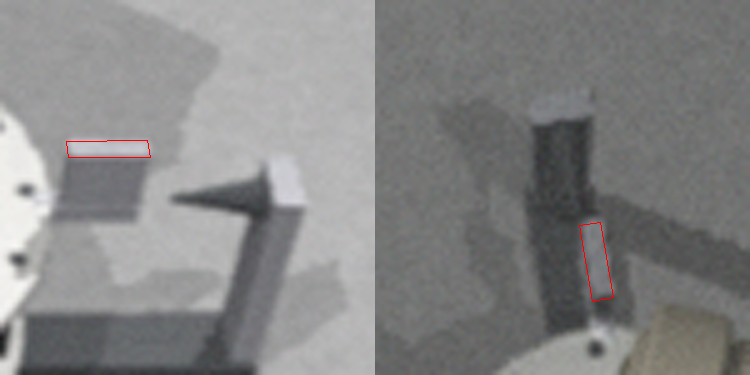

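The lug's top face sits in the 0-rad overlay box in both views. Projected down to pointer height, its centre lands at about row 195, against the tip at row 198, so they are in line within about 2 mm. The cage is still and held with 27 N, so I'm handing in.

```bash
python3 -c "
from workcell import env
print(env.hand_in(), env.get_state()['wrist_force'].round(1))"
```

```text
the job is handed in; nothing more can be done
the job is handed in; nothing more can be done
```

I flicked the cage anticlockwise by its lug, and it ran free past the pointer twice. Speed was about 2 rad/s soon after the flick, with a decay time constant of about 7.7 s. I then braked it on its third arrival at the pointer, after two whole turns (4π), by pressing the shut fingertips on the disc at about t = 23 s.

**Last checks:**
- **Angle:** the lug was 0.001 rad from the pointer and unchanged over 0.35 s. The overlay agreed in both camera views, to about 2 mm.
- **Hold:** the fingertips pressed on the disc with about 27 N, on the far side from the lug.
- **Sideways force:** there is also a steady sideways force of about 9 N at the wrist while pressing; the disc did not creep under it.
- **Disagreement:** the hole pattern and the lug differed by a constant 0.055 rad. I allowed for that offset, and the picture at the pointer confirmed it.
- **Bystanders:** the arm stayed away from the mug, collar, spare post and screwdriver, but I did not re-measure where they are.

The job is handed in; no verdict was reported.

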